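# Sweep the board offcuts into the scrap pan

## Task

Clear the trimmings off the bookbinder's bench: with the fingers, sweep the three grey board offcuts across the bench top and in through the open side of the three-sided scrap pan, until each lies flat and completely inside. Only push them, never lift them off the bench, and leave the spool, pressing block, bowl, bone folder, brush, awl and book where they are.

Things in the scene. Friction and masses are not known exactly. Their poses are not given: they have to be found in the camera images.
- pan: Scrap pan fixed to the bench: three upright steel sheet walls, 35 mm high and 4 mm thick, on a thin floor sheet flush with the bench top (nothing to climb, floor at z = 0). Inside 230 mm wide and 140 mm deep. Open on one side, the mouth. Origin: middle of the mouth line, on the bench. Its y axis points out of the mouth, away from the pan; x runs along the mouth. Inside is x from -115 to 115 mm, y from -140 to 0 mm.
- strip: Offcut of grey laminated board, the long one: 64 mm (its x) by 26 mm (its y), 12 mm thick, about 20 g, lying loose and flat on the bench at any yaw. Origin: centre of its underside.
- strip_c0 (a point): Corner of the strip offcut at x +32, y +13 mm of its frame, at half thickness.
- strip_c1 (a point): Corner of the strip offcut at x +32, y -13 mm of its frame, at half thickness.
- strip_c2 (a point): Corner of the strip offcut at x -32, y -13 mm of its frame, at half thickness.
- strip_c3 (a point): Corner of the strip offcut at x -32, y +13 mm of its frame, at half thickness.
- oblong: Offcut of grey laminated board, the middling one: 48 mm (its x) by 34 mm (its y), 12 mm thick, about 20 g, lying loose and flat on the bench at any yaw. Origin: centre of its underside.
- oblong_c0 (a point): Corner of the oblong offcut at x +24, y +17 mm of its frame, at half thickness.
- oblong_c1 (a point): Corner of the oblong offcut at x +24, y -17 mm of its frame, at half thickness.
- oblong_c2 (a point): Corner of the oblong offcut at x -24, y -17 mm of its frame, at half thickness.
- oblong_c3 (a point): Corner of the oblong offcut at x -24, y +17 mm of its frame, at half thickness.
- square: Offcut of grey laminated board, the square one: 38 mm (its x) by 38 mm (its y), 12 mm thick, about 20 g, lying loose and flat on the bench at any yaw. Origin: centre of its underside.
- square_c0 (a point): Corner of the square offcut at x +19, y +19 mm of its frame, at half thickness.
- square_c1 (a point): Corner of the square offcut at x +19, y -19 mm of its frame, at half thickness.
- square_c2 (a point): Corner of the square offcut at x -19, y -19 mm of its frame, at half thickness.
- square_c3 (a point): Corner of the square offcut at x -19, y +19 mm of its frame, at half thickness.
- spool: Bystander, loose, to be left where it is: wooden thread spool standing upright, 38 mm across, 45 mm high. Origin: centre of its underside.
- weight: Bystander, loose, to be left where it is: dark cloth-covered pressing block, 45 mm (x) by 120 mm (y), 40 mm high. Origin: centre of its underside.
- bowl: Bystander, loose, to be left where it is: empty steel paste bowl, 110 mm across, 50 mm high. Origin: centre of its underside.
- folder: Bystander, loose, to be left where it is: flat bone folder, 22 mm (x) by about 160 mm (y), 5 mm thick. Origin: on its underside, near its middle.
- brush: Bystander, loose, to be left where it is: paste brush lying along its x axis, 200 mm long, 20 mm high. Origin: underside, about the middle.
- awl: Bystander, loose, to be left where it is: awl with a wooden handle, lying along its x axis, 130 mm long, 28 mm high. Origin: underside, about the middle.
- book: Bystander, loose, to be left where it is: small bound red book lying flat, 110 mm (x) by 150 mm (y), 20 mm thick. Origin: centre of its underside.

How it is judged:
At the end, for the whole second after the job is handed in: All four corners of each of the three offcuts are past the mouth line and its centre is between the pan's walls, each offcut lies flat on the pan floor (underside less than 6 mm up, tilt under 0.2 rad) and is at rest, and every bystander is within 20 mm of where it started (y of each of strip_c0, strip_c1, strip_c2, strip_c3, oblong_c0, oblong_c1, oblong_c2, oblong_c3, square_c0, square_c1, square_c2, square_c3 in the frame of pan below 0 m and y of each of strip, oblong, square in the frame of pan above -0.14 m and x of strip in the frame of pan between -0.115 and 0.115 m and height (world z) of each of strip, oblong, square below 0.006 m and angle between each of strip, oblong, square's own z axis and vertical below 0.2 rad and linear speed of each of strip, oblong, square below 0.01 m/s and x of oblong in the frame of pan between -0.115 and 0.115 m and x of square in the frame of pan between -0.115 and 0.115 m and distance of each of spool, weight, bowl, folder, brush, awl, book from where it was at the start of the episode below 0.02 m); the robot touches nothing.
It fails at once if an offcut is lifted off the bench (more than 8 mm) (height (world z) of any of strip, oblong, square above 0.008 m).
It fails at once if a bystander is moved by more than 20 mm (distance of any of spool, weight, bowl, folder, brush, awl, book from where it was at the start of the episode above 0.02 m).
It also fails if it takes over 72 s, if anything falls off the work surface, if the arm or the gripper's body presses on something with over 40 N, if the wrist force passes 120 N, or if a joint passes its speed limit or range.

## Robot

A 7-joint arm with a two-finger parallel gripper is mounted at the origin on the work surface. World frame = base frame: x ahead of the robot, y to its left, z up, the work surface at z = 0. Lengths are in m, angles in rad, forces in N, time in s.
With the tool pointing down it reaches from about 0.425 to 0.925 m from the base axis. Payload 6.8 kg.
Tool frame: the origin (TCP) lies at the very end of the fingers, on their centre line; the grasp point (between the pads) lies 19 mm behind it (r.tcp_to_grasp is the distance from the TCP to the grasp point, in m); z points along the fingers, y is the line along which they close (so a half turn about z gives the same grasp; the last joint's range is limited). The gripper opens to 85 mm and grips with 20 to 120 N. Pads are 22 mm wide; open, the fingers measure 114 mm over their backs; the gripper's body (76 mm by 85 mm) begins 54 mm behind the grasp point. The pads swing forward as they close: fully open they stand 13 mm farther back than shut.
Start: joints at [1.168, 0.477, 0.022, 1.555, -0.011, 1.109, -0.083], TCP at [0.196, -0.646, 0.231] pointing down, gripper open.
Joint ranges: [-2.96, 2.96], [-0.34, 2.1], [-1.41, 1.46], [0.24, 2.44], [-1.37, 4.51], [0.17, 1.92], [-2.96, 2.96]. Speed limits (rad/s): [2.39, 2.39, 3.14, 3.14, 3.14, 3.14, 3.14].

## Interface

Orientations are given as a rotation vector (axis times angle).
In Python, from bench import r gives the robot as it stands.
- The arm moves only by the tool step_arm, never from a script. Its argument "moves" is a list of rows, each a list of 7 numbers: the shift along the tool's x, y, z in mm, then the turn, a rotation vector about the tool's x, y, z in rad, then the finger opening in mm, from 0 to 85.4. A call has 1 to 8 rows; each row is the pose to reach, as a shift and turn from the pose commanded when the call began, along the tool's axes at that moment; what a row does not reach only later rows make up. A row lasts 1/10 s, in which the tool goes at most 50 mm and 8.59 degrees, less where a joint would pass 70% of its speed; a pose out of reach is approached as far as the arm can. A call with a gripper value outside its range is refused whole. The fingers move at their own pace and stop on an object; "grip_force" is the grip in N (left out, the last holds). Time passes only in rows, so rows that repeat a pose let the fingers close. It gives the time, the measured TCP pose, the force, the opening and the grip force at its end, in the units of the state.
- r.get_obs(): the state, without advancing time (a new reading comes with each control period).
- r.grab_frame(name): name is "side" or "top"; returns a dict with "image" (400x640x3 uint8, red, green, blue), "depth" (400x640 float32, m along the optical axis (not along the pixel's ray), 0 where there is no reading), "mtx" (3x3 intrinsics, pixels), "rvec" (rotation vector, rad) and "tvec" (3), from world to camera coordinates, as OpenCV has them. Camera axes: x right, y down, z forward; pixel columns grow to the right and rows downward; lengths in m; the calibration is good to about 2 mm. A picture is of the moment at which its call begins.
- r.hand_in(): hands the job in; it is judged then, once.
The state is a dict: "clock": time; "joints": joint angles; "qvel": joint speeds; "tau": joint torques, N m; "tcp_pos": TCP position; "orientation": TCP orientation; "contact_force": force on the tool from outside, world axes, zero at the start; "moment": the same for the moment, N m; "grip_width": finger opening in m; "gripper_force": force on a finger pad.
Only numpy, scipy, OpenCV 4.12 (cv2) and the standard library are available. Lean on these libraries where they do the work, as an engineer would, in place of code of your own. Each camera call takes 0.05 s, during which the arm holds its last target. There are 200 camera calls.

## Working session

There is one attempt and no reset: what is moved stays moved. The work goes in short steps, Python scripts to look and compute and a tool call to move; the robot and the scene stay as the last step left them, time stands still between calls to the robot, and variables do not carry over. Pictures are saved under pics/ and viewed, at most 10 in all, crops included, and the job is handed in when it is done.

Besides the shell and the picture viewer there is one more tool, called after "Request:" as a command line: name --pt "numbers of a row" for each row, then --argument value for the rest. step_arm: Moves the arm, as the interface text tells. Its arguments: {"type":"object","properties":{"moves":{"type":"array","items":{"type":"array","items":{"type":"number"}}},"grip_force":{"type":"number"}},"required":["moves"]}

```bash
mkdir -p pics
cat > h.py <<'E'
import numpy as np, cv2
from bench import r
def grab(n,fn=None):
    f=r.grab_frame(n)
    if fn: cv2.imwrite('pics/'+fn,f['image'][:,:,::-1])
    return f
def world(f):
    d=f['depth'];K=f['mtx'];R,_=cv2.Rodrigues(np.array(f['rvec']))
    v,u=np.mgrid[0:d.shape[0],0:d.shape[1]]
    c=np.stack([(u-K[0,2])/K[0,0]*d,(v-K[1,2])/K[1,1]*d,d],-1)
    return (c-np.array(f['tvec']).ravel())@R
E
python3 - <<'E'
from h import *
f=grab('top','t0.png');W=world(f);np.save('W0.npy',W);np.save('I0.npy',f['image'])
grab('side','s0.png')
o=r.get_obs();print(o['clock'],o['tcp_pos'],o['orientation'])
for p in [(100,100),(320,200),(540,300)]:print(p,W[p[1],p[0]])
E
```

```text
0.1 [ 0.19593941 -0.64537039  0.23041987] [-3.10592415e+00 -4.61154650e-01  5.68224310e-04]
(100, 100) [ 8.46656843e-01  6.36568750e-01 -4.43779035e-04]
(320, 200) [ 0.52708245 -0.01543549  0.00570027]
(540, 300) [ 0.22421942 -0.63730895 -0.00275463]
```

View pics/t0.png

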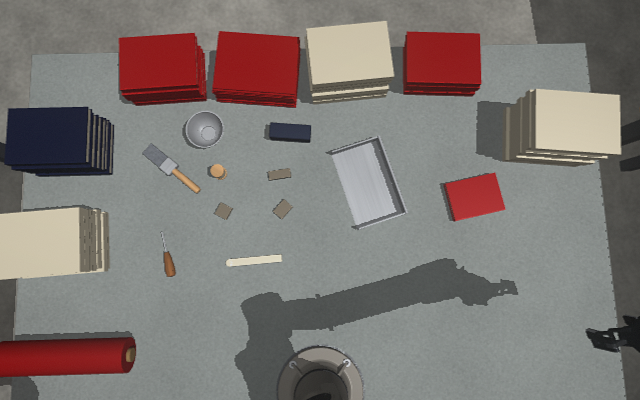

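View pics/s0.png

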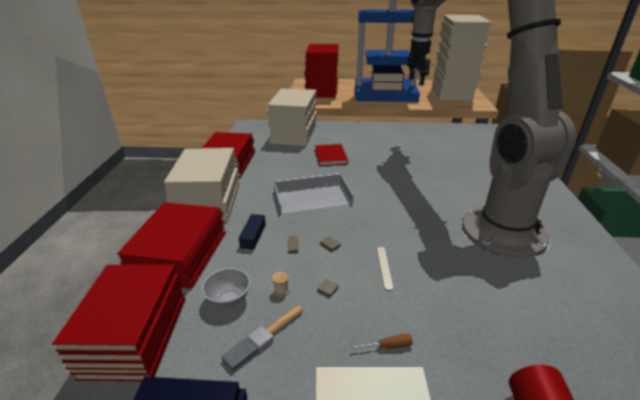

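Top view: pan around (369,183) with its mouth to the left. Offcuts are at (279,174), (283,208) and (223,211), the spool at (217,171), the block at (290,132), and the folder at (254,260). Next I'll measure them.

```bash
cat >> h.py <<'E'
def offcuts(f,W,boxes):
    """boxes: world xy rectangles (x0,x1,y0,y1); returns height-segmented blobs"""
    out=[]
    m=((W[...,2]>.005)&(W[...,2]<.02)).astype(np.uint8)
    n,l,s,c=cv2.connectedComponentsWithStats(m)
    for i in range(1,n):
        if 15<s[i,4]<600:
            p=W[l==i]
            if .3<p[:,0].mean()<.95 and abs(p[:,1].mean())<.6:
                rc=cv2.minAreaRect((p[:,:2]*1000).astype(np.float32))
                print(c[i].round(),s[i,4],'z',np.median(p[:,2]).round(4),'c',np.round(rc[0]),'size',np.round(rc[1]),'ang',round(rc[2]),'corners',cv2.boxPoints(rc).round().tolist())
E
python3 - <<'E'
from h import *
W=np.load('W0.npy');offcuts(None,W,None)
# pan: top of walls
m=((W[...,2]>.024)&(W[...,2]<.07)).astype(np.uint8)
n,l,s,c=cv2.connectedComponentsWithStats(m)
for i in range(1,n):
    if 20<s[i,4]<3000:
        p=W[l==i]
        if .3<p[:,0].mean()<.95 and abs(p[:,1].mean())<.6:
            rc=cv2.minAreaRect((p[:,:2]*1000).astype(np.float32));print('TALL',c[i].round(),s[i,4],p[:,2].max().round(3),cv2.boxPoints(rc).round().tolist())
for u,v in [(331,152),(357,228),(405,212),(379,138),(227,262),(281,258)]: print((u,v),W[v-1:v+2,u-1:u+2].reshape(-1,3).round(3).tolist()[4])
E
```

```text
[439.  94.] 147 z 0.0121 c [ 839. -382.] size [216.   9.] ang 86 corners [[826.0, -489.0], [835.0, -490.0], [852.0, -274.0], [843.0, -274.0]]
[348.  99.] 134 z 0.0121 c [ 826. -111.] size [  7. 216.] ang 4 corners [[814.0, -3.0], [831.0, -219.0], [838.0, -218.0], [821.0, -2.0]]
[185. 100.] 68 z 0.0138 c [834. 377.] size [  5. 116.] ang 2 corners [[829.0, 435.0], [833.0, 319.0], [838.0, 319.0], [835.0, 435.0]]
[253. 102.] 201 z 0.0098 c [823. 171.] size [240.  11.] ang 85 corners [[808.0, 52.0], [819.0, 51.0], [839.0, 290.0], [828.0, 291.0]]
[150. 103.] 59 z 0.0124 c [830. 484.] size [ 6. 88.] ang 4 corners [[824.0, 528.0], [830.0, 440.0], [835.0, 441.0], [830.0, 528.0]]
[504. 138.] 155 z 0.0124 c [ 702. -564.] size [168.  54.] ang 12 corners [[615.0, -554.0], [625.0, -607.0], [790.0, -573.0], [779.0, -520.0]]
[206. 132.] 416 z 0.0116 c [737. 313.] size [74. 70.] ang 17 corners [[691.0, 336.0], [712.0, 269.0], [782.0, 290.0], [762.0, 357.0]]
[111. 144.] 66 z 0.0087 c [713. 593.] size [103.   9.] ang 0 corners [[661.0, 598.0], [661.0, 589.0], [765.0, 589.0], [765.0, 598.0]]
[290. 141.]
[... 3810 characters left out ...]
.0, 236.0], [810.0, 295.0], [751.0, 386.0]]
TALL [289. 131.] 668 0.049 [[697.0, 11.0], [743.0, 7.0], [755.0, 126.0], [709.0, 130.0]]
TALL [382. 175.] 499 0.047 [[438.0, -120.0], [482.0, -262.0], [709.0, -192.0], [666.0, -50.0]]
TALL [217. 171.] 151 0.052 [[590.0, 267.0], [622.0, 252.0], [638.0, 285.0], [606.0, 300.0]]
TALL [101. 242.] 623 0.07 [[330.0, 583.0], [500.0, 552.0], [510.0, 608.0], [340.0, 639.0]]
TALL [168. 267.] 110 0.032 [[321.0, 420.0], [325.0, 399.0], [385.0, 412.0], [381.0, 433.0]]
(331, 152) [0.664, -0.051, 0.029]
(357, 228) [0.443, -0.12, 0.004]
(405, 212) [0.483, -0.254, 0.038]
(379, 138) [0.7, -0.19, 0.037]
(227, 262) [0.356, 0.255, 0.002]
(281, 258) [0.363, 0.101, 0.003]
```

Run:
```python
import numpy as np,cv2
I=np.load('I0.npy')[100:280,190:420]
cv2.imwrite('pics/c0.png',cv2.resize(I[:,:,::-1],None,fx=3.3,fy=3.3,interpolation=cv2.INTER_CUBIC))
```

```text
(no output)
```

View pics/c0.png

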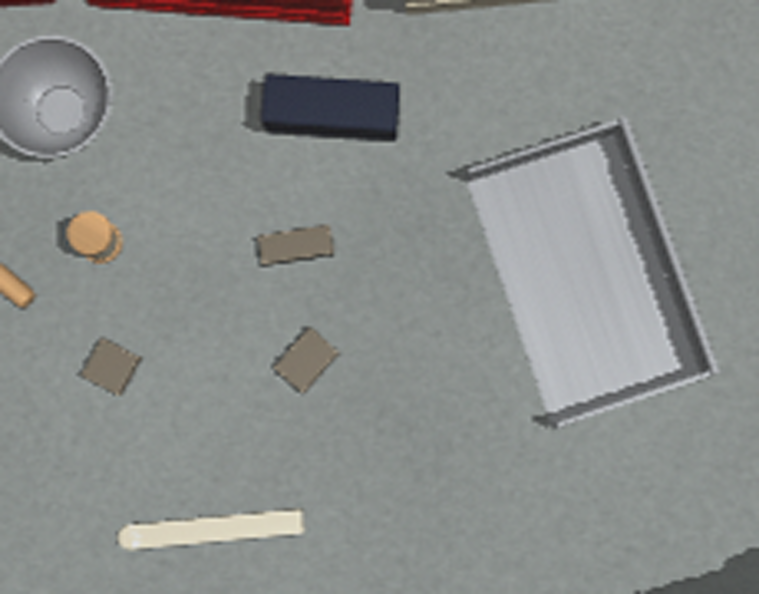

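Pan frame: mouth middle is about (552,-85) mm and the inward push direction about (0.29,-0.96). The strip already points into the pan. I'll use the partly closed fingers as a flat rake, with the tool's y across the push.

```bash
cat >> h.py <<'E'
from scipy.spatial.transform import Rotation as Rt
M=np.array([552,-85.]);X=np.array([.956,.293]);Y=np.array([-.293,.956])
def pan(p): q=np.array(p)[:2]-M; return (q@X).round(),(q@Y).round()
def to(xy,z,push):
    """shift (mm) and turn to reach TCP xy,z mm with tool -x along push, tool down"""
    o=r.get_obs();R=Rt.from_rotvec(o['orientation'])
    x=-np.append(np.array(push)/np.linalg.norm(push),0);zz=np.array([0,0,-1.]);y=np.cross(zz,x)
    G=Rt.from_matrix(np.stack([x,y,zz],1))
    d=np.array([*xy,z])-np.array(o['tcp_pos'])*1000
    print('shift',R.inv().apply(d).round(1),'turn',(R.inv()*G).as_rotvec().round(3),'t',round(o['clock'],2),'q7',round(o['joints'][6],2),'tcp',np.round(np.array(o['tcp_pos'])*1000),'w',o['grip_width'])
E
python3 -c "
from h import *
to((602,163),60,(.122,-.9925))"
```

```text
shift [ 623.4 -655.2  171.4] turn [-1.000e-03 -1.000e-03 -1.398e+00] t 0.1 q7 -0.08 tcp [ 196. -645.  230.] w 0.08555191723500705
```

Request:
step_arm --pt "623 -655 60 0 0 -1.398 25" --pt "623 -655 60 0 0 -1.398 25" --pt "623 -655 60 0 0 -1.398 25" --pt "623 -655 60 0 0 -1.398 25" --pt "623 -655 60 0 0 -1.398 25" --pt "623 -655 60 0 0 -1.398 25" --pt "623 -655 60 0 0 -1.398 25" --pt "623 -655 60 0 0 -1.398 25"

```text
clock: 0.9
tcp_pos: [0.3756, -0.2873, 0.2046]
orientation: [2.298, 2.142, -0.0]
contact_force: [0.9, -0.7, -0.7]
grip_width: 0.0252
gripper_force: 0.0
```

```bash
python3 -c "
from h import *
to((602,163),100,(.122,-.9925))"
```

```text
shift [465.1 194.4 104.5] turn [-0.     0.    -0.192] t 0.9 q7 0.36 tcp [ 376. -287.  205.] w 0.025164946891967792
```

Request:
step_arm --pt "465 194 104 0 0 -0.192 25" --pt "465 194 104 0 0 -0.192 25" --pt "465 194 104 0 0 -0.192 25" --pt "465 194 104 0 0 -0.192 25" --pt "465 194 104 0 0 -0.192 25" --pt "465 194 104 0 0 -0.192 25" --pt "465 194 104 0 0 -0.192 25" --pt "465 194 104 0 0 -0.192 25"

```text
clock: 1.7
tcp_pos: [0.5536, 0.0614, 0.1232]
orientation: [-2.089, -2.346, 0.001]
contact_force: [1.3, 0.0, 0.5]
grip_width: 0.0252
gripper_force: 0.0
```

```bash
python3 -c "
from h import *
to((602,163),20,(.122,-.9925))"
```

```text
shift [ 95.4  59.8 103.2] turn [-0.     0.    -0.007] t 1.7 q7 -0.38 tcp [554.  61. 123.] w 0.025222190785897613
```

Request:
step_arm --pt "95 60 30 0 0 -0.007 25" --pt "95 60 30 0 0 -0.007 25" --pt "95 60 30 0 0 -0.007 25" --pt "95 60 70 0 0 -0.007 25" --pt "95 60 95 0 0 -0.007 25" --pt "95 60 95 0 0 -0.007 25" --pt "95 60 95 0 0 -0.007 25"

```text
clock: 2.4
tcp_pos: [0.6016, 0.1606, 0.0291]
orientation: [-2.081, -2.353, 0.001]
contact_force: [-0.3, -0.4, 0.7]
grip_width: 0.025
gripper_force: 0.0
```

```bash
python3 -c "
from h import *
grab('side','s1.png')
f=grab('top');offcuts(f,world(f),None)
to((602,163),5,(.122,-.9925))" | grep -E "shift|\] 2[0-9]. z"
python3 -c "
import cv2
i=cv2.imread('pics/s1.png')[120:320,200:440];cv2.imwrite('pics/s1c.png',cv2.resize(i,None,fx=3,fy=3))"
```

```text
[155. 155.] 245 z 0.0178 c [671. 462.] size [85. 43.] ang 49 corners [[627.0, 444.0], [659.0, 416.0], [715.0, 480.0], [683.0, 508.0]]
[253. 260.] 268 z 0.0066 c [359. 179.] size [ 24. 157.] ang 2 corners [[344.0, 257.0], [350.0, 101.0], [375.0, 102.0], [368.0, 258.0]]
shift [ 1.9 -0.7 25.7] turn [ 0.002 -0.     0.   ] t 2.5 q7 -0.59 tcp [603. 161.  31.] w 0.025139935294215602
```

View pics/s1c.png

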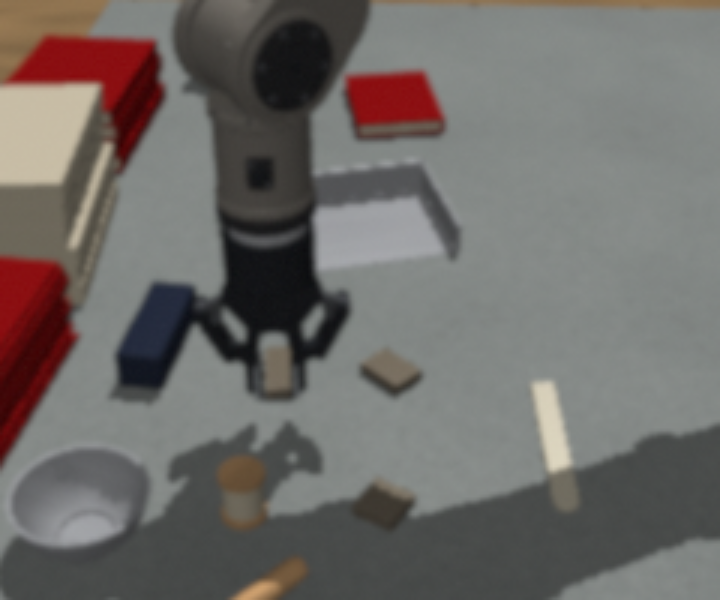

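The strip's near end (crop row 392) lies ahead of the fingertips. It is 26 mm wide and the gap is 25 mm, so I'll narrow the opening to 10 mm before descending.

Request:
step_arm --pt "2 0 0 0 0 0 10" --pt "2 0 12 0 0 0 10" --pt "2 0 20 0 0 0 10" --pt "2 0 23 0 0 0 10" --pt "2 0 25 0 0 0 10" --pt "2 0 26 0 0 0 10" --pt "2 0 26 0 0 0 10"

```text
clock: 3.2
tcp_pos: [0.6015, 0.1631, 0.0029]
orientation: [-2.081, -2.354, 0.0]
contact_force: [-0.2, 0.2, -1.1]
grip_width: 0.0099
gripper_force: 0.0
```

Request:
step_arm --pt "-8 0 0 0 0 0 10" --pt "-14 0 0 0 0 0 10" --pt "-20 0 0 0 0 0 10" --pt "-28 0 0 0 0 0 10" --pt "-37 0 0 0 0 0 10" --pt "-47 0 0 0 0 0 10" --pt "-58 0 0 0 0 0 10" --pt "-68 0 0 0 0 0 10"

```text
clock: 4.0
tcp_pos: [0.61, 0.0942, 0.0029]
orientation: [2.081, 2.353, -0.0]
contact_force: [-0.6, 0.7, 0.0]
grip_width: 0.0103
gripper_force: 0.1
```

Request:
step_arm --pt "-11 0 0 0 0 0 10" --pt "-22 0 0 0 0 0 10" --pt "-33 0 0 0 0 0 10" --pt "-44 0 0 0 0 0 10" --pt "-55 0 0 0 0 0 10" --pt "-66 0 0 0 0 0 10" --pt "-76 0 0 0 0 0 10" --pt "-84 0 0 0 0 0 10"

```text
clock: 4.8
tcp_pos: [0.6203, 0.0111, 0.0029]
orientation: [2.081, 2.353, -0.0]
contact_force: [-0.4, -0.3, 0.1]
grip_width: 0.0099
gripper_force: 0.0
```

```bash
python3 -c "
from h import *
f=grab('side','s2.png');g=grab('top')
i=np.vstack([cv2.resize(f['image'][120:320,200:440],None,fx=1.6,fy=1.6),cv2.resize(g['image'][110:250,200:440],(384,224))])
cv2.imwrite('pics/c2.png',i[:,:,::-1])
to((602,163),5,(.122,-.9925))"
```

```text
shift [153.8   0.2  -2.3] turn [-0.     0.001 -0.001] t 4.9 q7 -0.37 tcp [620.  10.   3.] w 0.010161763185681206
```

View pics/c2.png

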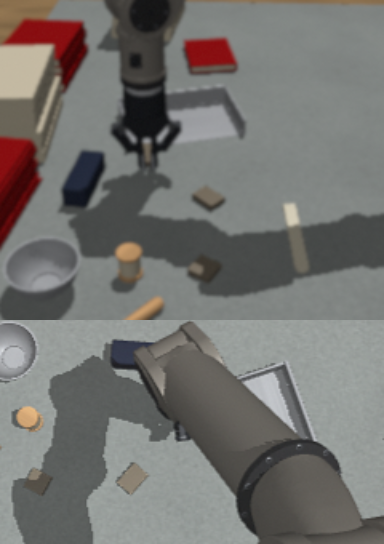

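```bash
python3 -c "
from h import *
f=grab('side');W=world(f)*1000;I=f['image']
m=(abs(W[...,0]-620)<60)&(W[...,1]>-90)&(W[...,1]<60)&(W[...,2]>6)&(W[...,2]<40)
ys,xs=np.where(m)
for y,x in list(zip(ys,xs))[::4]: print(x,y,W[y,x].round(),I[y,x])
"|head -70
```

```text
278 199 [677. -90.  29.] [34 34 36]
279 202 [671. -68.  32.] [102 103 106]
280 204 [664. -48.  38.] [115 117 119]
291 209 [632. -58.  14.] [126 121 115]
290 210 [635. -54.  13.] [101  94  84]
294 210 [623. -56.  12.] [68 64 56]
293 211 [625. -47.  14.] [97 90 77]
292 212 [627. -43.  13.] [109 101  86]
292 213 [627. -39.  12.] [109 100  86]
292 214 [626. -32.  13.] [108  99  85]
293 215 [623. -29.  12.] [91 84 73]
298 216 [601.  15.  39.] [80 82 81]
291 217 [627. -15.  14.] [98 90 79]
295 217 [610.  20.  39.] [59 59 60]
286 218 [636.  20.  34.] [71 74 73]
290 218 [624.  23.  37.] [78 74 69]
294 218 [613.  19.  35.] [77 74 70]
298 218 [602.  13.  31.] [81 84 83]
289 219 [627.  22.  33.] [64 65 66]
293 219 [620.  -7.  12.] [91 84 75]
297 219 [605.  15.  28.] [48 49 50]
289 220 [627.  24.  30.] [62 63 64]
293 220 [619.  -2.  12.] [77 71 65]
297 220 [605.  16.  25.] [46 49 49]
289 221 [628.  24.  26.] [60 61 63]
293 221 [620.  -2.   9.] [62 56 52]
297 221 [605.  19.  24.] [48 50 50]
289 222 [627.  26.  25.] [62 64 65]
296 222 [607.  21.  22.] [54 56 58]
288 223 [631.  20.  16.] [54 56 57]
296 223 [608.  19.  17.] [58 61 61]
289 224 [628.  23.  15.] [66 67 69]
297 224 [605.  15.  10.] [74 76 76]
295 225 [611.  21.  11.] [66 68 69]
295 226 [611.  20.   6.] [66 68 68]
```

The strip runs straight ahead of the fingers (y from -2 to about -62 mm, x 620→632 mm), so I'll carry on into the pan.

Request:
step_arm --pt "-6 0 0 0 0 0 10" --pt "-14 0 0 0 0 0 10" --pt "-23 0 0 0 0 0 10" --pt "-33 0 0 0 0 0 10" --pt "-43 0 0 0 0 0 10" --pt "-53 0 0 0 0 0 10" --pt "-63 0 0 0 0 0 10" --pt "-73 0 0 0 0 0 10"

```text
clock: 5.75
tcp_pos: [0.6292, -0.0613, 0.0029]
orientation: [2.081, 2.353, -0.0]
contact_force: [-0.0, 0.0, 1.2]
grip_width: 0.0102
gripper_force: 0.1
```

Request:
step_arm --pt "-10 0 0 0 0 0 10" --pt "-20 0 0 0 0 0 10" --pt "-30 0 0 0 0 0 10" --pt "-38 0 0 0 0 0 10" --pt "-43 0 0 0 0 0 10" --pt "-46 0 0 0 0 0 10" --pt "-46 0 0 0 0 0 10"

```text
clock: 6.45
tcp_pos: [0.6348, -0.1063, 0.0029]
orientation: [2.081, 2.353, -0.0]
contact_force: [-0.5, -0.4, 0.2]
grip_width: 0.0099
gripper_force: 0.0
```

Request:
step_arm --pt "10 0 -2 0 0 0 10" --pt "18 0 -30 0 0 0 10" --pt "20 0 -75 0 0 0 10" --pt "20 0 -100 0 0 0 10"

```text
clock: 6.85
tcp_pos: [0.6335, -0.0831, 0.1062]
orientation: [2.076, 2.356, 0.005]
contact_force: [-0.3, 0.0, 0.4]
grip_width: 0.0097
gripper_force: 0.0
```

```bash
python3 -c "
from h import *
a,b=np.array([4.6,186.]);pd=np.array([-62,-256.])
pd/=np.linalg.norm(pd);w=pd[0]*X+pd[1]*Y
c=np.array([504,94.]);s=c-w*(32+11+12)
print('push',w.round(3),'start',s.round(),pan(s))
to(s,100,w)
f=grab('side');W=world(f)*1000
m=(W[...,2]>6)&(W[...,2]<16)&(W[...,1]<-60)
p=W[m];q=(p[:,:2]-M);A=q@X;B=q@Y
k=(abs(A)<108)&(B<60)&(B>-132);print(k.sum(),A[k].min(),A[k].max(),B[k].min(),B[k].max(),A[k].mean(),B[k].mean())
"
```

```text
push [ 0.06  -0.998] start [501. 149.] (np.float64(20.0), np.float64(239.0))
shift [ 246.8 -102.6    6. ] turn [ 0.003 -0.001  0.066] t 6.85 q7 -0.14 tcp [633. -83. 106.] w 0.009663290671936378
92 45.27743667087614 78.35338887659178 -119.35782885613905 -50.162265133945375 61.811218115188765 -81.41391184448753
```

Strip is inside the pan (a 45–78, b -119 to -50). Oblong next; the rake is shifted slightly to +x so its long edge turns flat onto the fingers.

Request:
step_arm --pt "248 -96 6 0 0 0.066 14" --pt "248 -96 6 0 0 0.066 14" --pt "248 -96 6 0 0 0.066 14" --pt "248 -96 6 0 0 0.066 14" --pt "248 -96 6 0 0 0.066 14" --pt "248 -96 6 0 0 0.066 14" --pt "248 -96 25 0 0 0.066 14" --pt "248 -96 50 0 0 0.066 14"

```text
clock: 7.7
tcp_pos: [0.5066, 0.151, 0.0537]
orientation: [2.152, 2.287, 0.005]
contact_force: [0.4, -1.0, -0.8]
grip_width: 0.0137
gripper_force: 0.0
```

```bash
python3 -c "
from h import *
to((508,151),3,(.06,-.998))"
```

```text
shift [-0.1  1.3 50.7] turn [ 0.003 -0.001  0.001] t 7.7 q7 -0.71 tcp [507. 151.  54.] w 0.013681099757642708
```

Request:
step_arm --pt "0 1 25 0 0 0 14" --pt "0 1 42 0 0 0 14" --pt "0 1 47 0 0 0 14" --pt "0 1 49 0 0 0 14" --pt "0 1 49.5 0 0 0 14" --pt "-5 1 49.5 0 0 0 14" --pt "-10 1 49.5 0 0 0 14" --pt "-15 1 49.5 0 0 0 14"

```text
clock: 8.5
tcp_pos: [0.5089, 0.1327, 0.004]
orientation: [2.157, 2.283, 0.001]
contact_force: [0.3, 0.5, 0.9]
grip_width: 0.0142
gripper_force: 0.1
```

Request:
step_arm --pt "-7 0 0 0 0 0 14" --pt "-14 0 0 0 0 0 14" --pt "-21 0 0 0 0 0 14" --pt "-29 0 0 0 0 0 14" --pt "-37 0 0 0 0 0 14" --pt "-45 0 0 0 0 0 14" --pt "-52 0 0 0 0 0 14" --pt "-56 0 0 0 0 0 14"

```text
clock: 9.3
tcp_pos: [0.5117, 0.0764, 0.0034]
orientation: [2.158, 2.283, -0.001]
contact_force: [-0.5, 0.2, 0.2]
grip_width: 0.0136
gripper_force: 0.1
```

```bash
python3 -c "
from h import *
to((508,151),3,(.06,-.998))
f=grab('side');g=grab('top')
i=np.vstack([cv2.resize(f['image'][170:290,240:400],(640,480))[100:],cv2.resize(g['image'][150:250,230:430],(440,220))[:, :640] if 0 else np.pad(cv2.resize(g['image'][150:250,230:430],(440,220)),((0,0),(0,200),(0,0)))])
cv2.imwrite('pics/c3.png',i[:,:,::-1])
W=world(f)*1000
m=(W[...,2]>6)&(W[...,2]<16)&(W[...,1]<r.get_obs()['tcp_pos'][1]*1000-9)&(W[...,1]>-60)&(abs(W[...,0]-510)<50)
p=W[m];print(m.sum(),p.min(0),p.max(0),p.mean(0));print(cv2.boxPoints(cv2.minAreaRect(p[:,:2].astype(np.float32))).round())
"
```

```text
shift [74.7  0.5  0.3] turn [-0.     0.    -0.004] t 9.3 q7 -0.64 tcp [512.  76.   3.] w 0.013643989328183018
65 [505.32509093  24.85965155   6.30725199] [543.46504815  64.6815208   15.87457139] [519.30102022  48.81728792  12.44812781]
[[499.  29.]
 [538.  22.]
 [545.  59.]
 [506.  66.]]
```

View pics/c3.png

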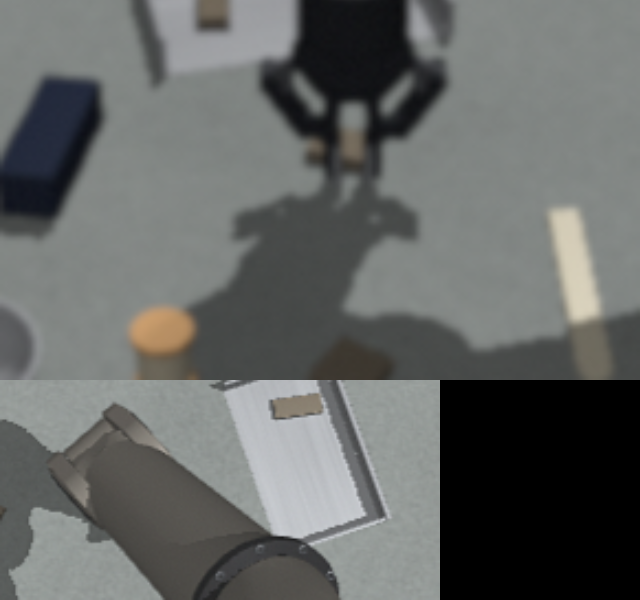

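Strip sits inside the pan and the oblong is flat on the rake, centred near (520,48) mm. Continuing with a slight leftward drift.

Request:
step_arm --pt "-6 0 0 0 0 0 14" --pt "-14 -1 0 0 0 0 14" --pt "-23 -2 0 0 0 0 14" --pt "-33 -3 0 0 0 0 14" --pt "-43 -4 0 0 0 0 14" --pt "-53 -5 0 0 0 0 14" --pt "-63 -6 0 0 0 0 14" --pt "-73 -7 0 0 0 0 14"

```text
clock: 10.2
tcp_pos: [0.5088, 0.0032, 0.0035]
orientation: [2.157, 2.283, -0.0]
contact_force: [0.4, 0.4, -0.2]
grip_width: 0.0141
gripper_force: 0.1
```

Request:
step_arm --pt "-10 -1 0 0 0 0 14" --pt "-20 -2 0 0 0 0 14" --pt "-30 -3 0 0 0 0 14" --pt "-40 -4 0 0 0 0 14" --pt "-50 -5 0 0 0 0 14" --pt "-60 -6 0 0 0 0 14" --pt "-70 -7 0 0 0 0 14" --pt "-80 -8 0 0 0 0 14"

```text
clock: 11.0
tcp_pos: [0.5053, -0.077, 0.0034]
orientation: [-2.157, -2.284, 0.0]
contact_force: [-0.6, -0.5, -0.1]
grip_width: 0.0142
gripper_force: 0.1
```

```bash
python3 -c "
from h import *
print(pan(np.array(r.get_obs()['tcp_pos'])*1000))
f=grab('side');W=world(f)*1000
m=(W[...,2]>6)&(W[...,2]<16)&(W[...,1]<r.get_obs()['tcp_pos'][1]*1000-9)
p=W[m];q=(p[:,:2]-M);A=q@X;B=q@Y
k=(abs(A)<108)&(B<60)&(B>-132)&(A<40);print(k.sum(),A[k].min(),A[k].max(),B[k].min(),B[k].max(),A[k].mean(),B[k].mean())
"
```

```text
(np.float64(-42.0), np.float64(21.0))
21 -27.13477652226313 -0.3436083685909431 -21.314465449128885 -0.32180404976813276 -12.57692738630918 -8.44532400393101
```

The oblong reaches further to +a than the rake's centre. I'll back off, shift 15 mm and finish.

Request:
step_arm --pt "6 0 0 0 0 0 14" --pt "8 8 0 0 0 0 14" --pt "8 15 0 0 0 0 14" --pt "3 15 0 0 0 0 14" --pt "-4 15 0 0 0 0 14" --pt "-12 15 0 0 0 0 14" --pt "-21 15 0 0 0 0 14" --pt "-30 15 0 0 0 0 14"

```text
clock: 11.85
tcp_pos: [0.5218, -0.1065, 0.0034]
orientation: [2.158, 2.283, -0.001]
contact_force: [-0.2, 0.6, 0.4]
grip_width: 0.0141
gripper_force: 0.0
```

Request:
step_arm --pt "-9 0 0 0 0 0 14" --pt "-18 0 0 0 0 0 14" --pt "-27 0 0 0 0 0 14" --pt "-36 0 0 0 0 0 14" --pt "-44 0 0 0 0 0 14" --pt "-50 0 0 0 0 0 14" --pt "-53 0 0 0 0 0 14" --pt "-53 0 0 0 0 0 14"

```text
clock: 12.65
tcp_pos: [0.5251, -0.1585, 0.0034]
orientation: [2.158, 2.283, -0.0]
contact_force: [0.1, -0.4, 0.6]
grip_width: 0.014
gripper_force: 0.0
```

Request:
step_arm --pt "12 0 -1 0 0 0 10" --pt "20 0 -30 0 0 0 10" --pt "60 0 -75 0 0 0 10" --pt "110 0 -100 0 0 0 10" --pt "160 0 -100 0 0 0 10" --pt "210 0 -100 0 0 0 10" --pt "260 0 -100 0 0 0 10" --pt "310 0 -100 0 0 0 10"

```text
clock: 13.45
tcp_pos: [0.5071, 0.1409, 0.1039]
orientation: [2.155, 2.285, 0.001]
contact_force: [0.8, 0.6, -1.8]
grip_width: 0.0095
gripper_force: 0.0
```

```bash
python3 -c "
from h import *
f=grab('side');W=world(f)*1000;g=grab('top')
i=np.hstack([cv2.resize(f['image'][150:310,250:410],(400,400)),cv2.resize(g['image'][120:240,260:420],(400,300))[:,:400] if 0 else cv2.resize(g['image'][120:240,220:420],(400,400))])
cv2.imwrite('pics/c4.png',i[:,:,::-1])
m=(W[...,2]>6)&(W[...,2]<16)
p=W[m];q=(p[:,:2]-M);A=q@X;B=q@Y
k=(abs(A)<108)&(B<60)&(B>-132)
for k in (k&(A>40),k&(A<=40)):
  print(k.sum(),A[k].min(),A[k].max(),B[k].min(),B[k].max(),A[k].mean(),B[k].mean())
sq=np.array([506,266.]);print(pan(sq))
"
```

```text
97 44.55438476499731 78.18014071736816 -117.59285359562429 -49.88946352770099 61.96794922147276 -80.22844399720388
29 -16.593973696936906 39.54489144389886 -84.06212969712554 16.78073862922606 4.8462496446670285 -7.586915246699308
(np.float64(59.0), np.float64(349.0))
```

View pics/c4.png

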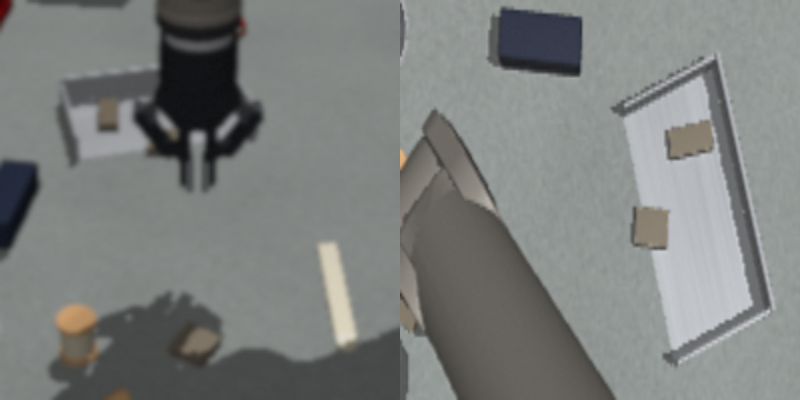

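The oblong slipped off the rake's side and sits across the mouth at top-crop (651,227), roughly square to world axes. I'll measure it again.

```bash
python3 -c "
from h import *
f=grab('top');W=world(f)*1000;I=f['image'].astype(int)
m=((W[...,2]>6)&(W[...,2]<19)).astype(np.uint8)
m[:, :330]=0;m[:,380:]=0;m[:168]=0;m[215:]=0
n,l,s,c=cv2.connectedComponentsWithStats(m)
for i in range(1,n):
  if s[i,4]>60:
    p=W[l==i];b=cv2.boxPoints(cv2.minAreaRect(p[:,:2].astype(np.float32)));print(c[i],s[i,4],b.round().tolist(),[pan(q) for q in b],pan(b.mean(0)))
"
```

```text
[345.03960396 187.88118812] 202 [[540.0, -115.0], [578.0, -119.0], [584.0, -67.0], [545.0, -63.0]] [(np.float64(-20.0), np.float64(-25.0)), (np.float64(15.0), np.float64(-40.0)), (np.float64(35.0), np.float64(8.0)), (np.float64(0.0), np.float64(22.0))] (np.float64(8.0), np.float64(-9.0))
```

```bash
python3 -c "
from h import *
to((570,-40),100,(-.115,-.993))"
```

```text
shift [-187.7   50.9    3.6] turn [ 0.001 -0.003  0.182] t 13.6 q7 -0.66 tcp [507. 144. 104.] w 0.010080341343143572
```

Request:
step_arm --pt "-188 51 3 0 0 0.182 10" --pt "-188 51 3 0 0 0.182 10" --pt "-188 51 3 0 0 0.182 10" --pt "-188 51 3 0 0 0.182 10" --pt "-188 51 3 0 0 0.182 10" --pt "-188 51 30 0 0 0.182 10" --pt "-188 51 55 0 0 0.182 10" --pt "-188 51 55 0 0 0.182 10"

```text
clock: 14.4
tcp_pos: [0.5666, -0.0472, 0.0456]
orientation: [-2.353, -2.075, 0.007]
contact_force: [-0.9, -0.2, -0.0]
grip_width: 0.01
gripper_force: 0.0
```

```bash
python3 -c "
from h import *
to((570,-40),3.5,(-.115,-.993))"
```

```text
shift [ 7.6  2.7 42. ] turn [-0.006  0.001 -0.01 ] t 14.4 q7 -0.5 tcp [567. -47.  46.] w 0.010048487608484967
```

Request:
step_arm --pt "8 3 15 0 0 -0.01 10" --pt "8 3 32 0 0 -0.01 10" --pt "8 3 39 0 0 -0.01 10" --pt "8 3 41 0 0 -0.01 10" --pt "8 3 42 0 0 -0.01 10" --pt "8 3 42 0 0 -0.01 10"

```text
clock: 15.0
tcp_pos: [0.5741, -0.0398, 0.0067]
orientation: [2.345, 2.089, 0.001]
contact_force: [-0.7, -0.3, -0.1]
grip_width: 0.0101
gripper_force: 0.0
```

```bash
python3 -c "
from h import *
to((570,-40),3.5,(-.115,-.993))"
```

```text
shift [-0.7 -4.1  3.2] turn [0.001 0.    0.   ] t 15.0 q7 -0.54 tcp [574. -40.   7.] w 0.010090582819169299
```

Request:
step_arm --pt "0 -3 2 0 0 0 10" --pt "-4 -4 3 0 0 0 10" --pt "-9 -4 3 0 0 0 10" --pt "-15 -4 3 0 0 0 10" --pt "-22 -4 3 0 0 0 10" --pt "-30 -4 3 0 0 0 10" --pt "-38 -4 3 0 0 0 10" --pt "-47 -4 3 0 0 0 10"

```text
clock: 15.8
tcp_pos: [0.5644, -0.0867, 0.0035]
orientation: [2.346, 2.09, 0.0]
contact_force: [-0.7, -0.4, 0.0]
grip_width: 0.0098
gripper_force: 0.1
```

Request:
step_arm --pt "-9 0 0 0 0 0 10" --pt "-18 0 0 0 0 0 10" --pt "-27 0 0 0 0 0 10" --pt "-36 0 0 0 0 0 10" --pt "-44 0 0 0 0 0 10" --pt "-49 0 0 0 0 0 10" --pt "-50 0 0 0 0 0 10"

```text
clock: 16.5
tcp_pos: [0.5586, -0.1365, 0.0034]
orientation: [2.347, 2.089, -0.001]
contact_force: [1.2, 0.6, 0.7]
grip_width: 0.0098
gripper_force: 0.0
```

Request:
step_arm --pt "12 0 -1 0 0 0 10" --pt "20 0 -30 0 0 0 10" --pt "60 0 -75 0 0 0 10" --pt "110 0 -100 0 0 0 10" --pt "160 0 -100 0 0 0 10" --pt "210 0 -100 0 0 0 10" --pt "260 0 -100 0 0 0 10" --pt "310 0 -100 0 0 0 10"

```text
clock: 17.3
tcp_pos: [0.5921, 0.1625, 0.1039]
orientation: [-2.344, -2.092, -0.001]
contact_force: [0.2, 1.2, -0.1]
grip_width: 0.0096
gripper_force: 0.0
```

```bash
python3 -c "
from h import *
f=grab('top');W=world(f)*1000
m=((W[...,2]>6)&(W[...,2]<19)).astype(np.uint8)
m[:, :330]=0;m[:,395:]=0;m[:150]=0;m[225:]=0
n,l,s,c=cv2.connectedComponentsWithStats(m)
for i in range(1,n):
  if s[i,4]>60:
    p=W[l==i];b=cv2.boxPoints(cv2.minAreaRect(p[:,:2].astype(np.float32)));print(c[i],s[i,4],[pan(q) for q in b],pan(b.mean(0)))
print(r.get_obs()['tcp_pos'])
"
```

```text
[364.75879397 161.55276382] 199 [(np.float64(56.0), np.float64(-52.0)), (np.float64(40.0), np.float64(-115.0)), (np.float64(71.0), np.float64(-122.0)), (np.float64(87.0), np.float64(-59.0))] (np.float64(63.0), np.float64(-87.0))
[373.24242424 190.55050505] 198 [(np.float64(-53.0), np.float64(-100.0)), (np.float64(-18.0), np.float64(-115.0)), (np.float64(2.0), np.float64(-67.0)), (np.float64(-33.0), np.float64(-52.0))] (np.float64(-25.0), np.float64(-84.0))
[0.59139247 0.17499873 0.10499218]
```

Oblong is now fully inside (b -52 to -115). Square next: I'll open the fingers to 24 mm so they form a notch that holds its corner.

```bash
python3 -c "
from h import *
p=np.array([.19,-.982]);L=np.array([.982,.19])
k=np.array([497,293.]);c=np.array([506,266.])
print(k@L,c@L, -k@p)
s=(k@L+3)*L-(-k@p+25)*p*1.0
print(s,pan(s));to(s,100,p)"
```

```text
543.7239999999999 547.432 193.296
[495.406728 318.244232] (np.float64(64.0), np.float64(402.0))
shift [ 132.6 -110.1    6.2] turn [ 0.003 -0.01  -0.294] t 17.35 q7 -0.8 tcp [591. 175. 105.] w 0.010335028383975138
```

Request:
step_arm --pt "133 -110 5 0 0 -0.294 24" --pt "133 -110 5 0 0 -0.294 24" --pt "133 -110 5 0 0 -0.294 24" --pt "133 -110 5 0 0 -0.294 24" --pt "133 -110 5 0 0 -0.294 24" --pt "133 -110 20 0 0 -0.294 24" --pt "133 -110 50 0 0 -0.294 24" --pt "133 -110 50 0 0 -0.294 24"

```text
clock: 18.15
tcp_pos: [0.4973, 0.2997, 0.0493]
orientation: [-2.016, -2.408, 0.012]
contact_force: [-1.2, -0.7, -0.1]
grip_width: 0.0239
gripper_force: 0.0
```

```bash
python3 -c "
from h import *
to((495.5,318),3,(.19,-.982))"
```

```text
shift [18.5  1.8 46.2] turn [-0.006  0.004 -0.014] t 18.15 q7 -0.89 tcp [497. 300.  49.] w 0.023888094461982014
```

Request:
step_arm --pt "18 2 5 0 0 -0.014 24" --pt "18 2 10 0 0 -0.014 24" --pt "18 2 30 0 0 -0.014 24" --pt "18 2 40 0 0 -0.014 24" --pt "18 2 42 0 0 -0.014 24" --pt "18 2 42 0 0 -0.014 24"

```text
clock: 18.75
tcp_pos: [0.4976, 0.3209, 0.0114]
orientation: [1.998, 2.424, -0.001]
contact_force: [0.5, 0.5, 0.8]
grip_width: 0.0239
gripper_force: 0.0
```

```bash
python3 -c "
from h import *
to((495.5,318),2.5,(.19,-.982))"
```

```text
shift [-2.4 -2.6  8.9] turn [-0.     0.     0.001] t 18.75 q7 -0.94 tcp [498. 321.  11.] w 0.023905362872825835
```

Request:
step_arm --pt "-2 -2 5 0 0 0 24" --pt "-2 -2 8 0 0 0 24" --pt "-2 -2 9 0 0 0 24" --pt "-8 -2 9 0 0 0 24" --pt "-14 -2 9 0 0 0 24" --pt "-20 -2 9 0 0 0 24" --pt "-26 -2 9 0 0 0 24" --pt "-33 -2 9 0 0 0 24"

```text
clock: 19.55
tcp_pos: [0.502, 0.2881, 0.0025]
orientation: [1.997, 2.425, 0.0]
contact_force: [0.4, -0.0, -0.1]
grip_width: 0.0237
gripper_force: 0.0
```

Request:
step_arm --pt "-8 0 0 0 0 0 24" --pt "-16 0 0 0 0 0 24" --pt "-24 0 0 0 0 0 24" --pt "-33 0 0 0 0 0 24" --pt "-42 0 0 0 0 0 24" --pt "-51 0 0 0 0 0 24" --pt "-59 0 0 0 0 0 24" --pt "-64 0 0 0 0 0 24"

```text
clock: 20.35
tcp_pos: [0.5144, 0.2248, 0.0024]
orientation: [1.998, 2.424, -0.001]
contact_force: [-0.9, -0.2, -0.2]
grip_width: 0.0241
gripper_force: 0.1
```

```bash
python3 -c "
from h import *
f=grab('side');g=grab('top')
i=np.hstack([cv2.resize(f['image'][170:290,240:400],(533,400)),cv2.resize(g['image'][140:260,210:290],(267,400))])
cv2.imwrite('pics/c5.png',i[:,:,::-1])
to((495.5,318),2.5,(.19,-.982))
W=world(f)*1000
m=(W[...,2]>6)&(W[...,2]<16)&(abs(W[...,0]-515)<60)&(W[...,1]>120)&(W[...,1]<r.get_obs()['tcp_pos'][1]*1000+5)
p=W[m];print(m.sum(),p.min(0),p.max(0),p.mean(0))
"
```

```text
shift [95.1 -0.8 -0.2] turn [-0.     0.001  0.001] t 20.45 q7 -0.81 tcp [514. 225.   2.] w 0.024066078061288264
119 [488.59575455 178.15876704   6.30213257] [542.70783171 228.78164736  15.8230776 ] [514.46491342 205.71394371  12.38712232]
```

View pics/c5.png

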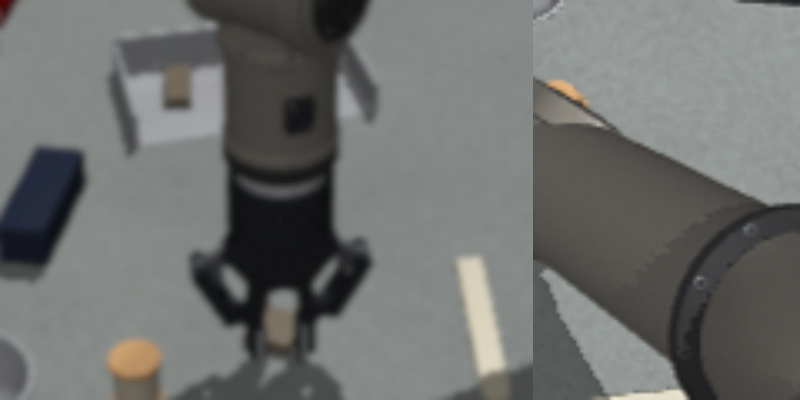

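The square's corner is held in the notch, centred ahead of the fingers. I'll push on about 320 mm.

Request:
step_arm --pt "-7 0 0 0 0 0 24" --pt "-16 0 0 0 0 0 24" --pt "-26 0 0 0 0 0 24" --pt "-36 0 0 0 0 0 24" --pt "-46 0 0 0 0 0 24" --pt "-56 0 0 0 0 0 24" --pt "-66 0 0 0 0 0 24" --pt "-76 0 0 0 0 0 24"

```text
clock: 21.25
tcp_pos: [0.5288, 0.1503, 0.0024]
orientation: [1.997, 2.425, -0.0]
contact_force: [0.4, -0.1, 0.4]
grip_width: 0.024
gripper_force: 0.1
```

Request:
step_arm --pt "-10 0 0 0 0 0 24" --pt "-20 0 0 0 0 0 24" --pt "-30 0 0 0 0 0 24" --pt "-40 0 0 0 0 0 24" --pt "-50 0 0 0 0 0 24" --pt "-60 0 0 0 0 0 24" --pt "-70 0 0 0 0 0 24" --pt "-80 0 0 0 0 0 24"

```text
clock: 22.05
tcp_pos: [0.5442, 0.072, 0.0024]
orientation: [1.997, 2.425, -0.0]
contact_force: [0.1, -0.0, 0.2]
grip_width: 0.0244
gripper_force: 0.1
```

```bash
python3 -c "
from h import *
f=grab('side');W=world(f)*1000;t=np.array(r.get_obs()['tcp_pos'])*1000;print(t,pan(t))
m=(W[...,2]>10)&(W[...,2]<15)&(np.hypot(W[...,0]-t[0],W[...,1]-t[1])<75)
p=W[m][:,:2]-t[:2];P=np.array([.19,-.982]);L=np.array([.982,.19])
A=p@P;B=p@L
for lo in range(-20,60,10):
  k=(A>=lo)&(A<lo+10)
  if k.any():print(lo,k.sum(),B[k].min().round(),B[k].max().round())
"
```

```text
[544.52062722  69.63001979   2.23696591] (np.float64(38.0), np.float64(150.0))
-20 7 -18.0 22.0
-10 10 -24.0 21.0
0 15 -12.0 9.0
10 13 -13.0 25.0
20 18 -15.0 24.0
30 12 -15.0 6.0
40 3 1.0 4.0
```

Request:
step_arm --pt "-8 0 0 0 0 0 24" --pt "-18 0 0 0 0 0 24" --pt "-28 0 0 0 0 0 24" --pt "-38 0 0 0 0 0 24" --pt "-48 0 0 0 0 0 24" --pt "-58 0 0 0 0 0 24" --pt "-68 0 0 0 0 0 24" --pt "-78 0 0 0 0 0 24"

```text
clock: 22.9
tcp_pos: [0.5591, -0.0046, 0.0024]
orientation: [-1.997, -2.425, -0.0]
contact_force: [0.6, 0.0, -0.3]
grip_width: 0.0242
gripper_force: 0.1
```

Request:
step_arm --pt "-10 0 0 0 0 0 24" --pt "-20 0 0 0 0 0 24" --pt "-30 0 0 0 0 0 24" --pt "-40 0 0 0 0 0 24" --pt "-50 0 0 0 0 0 24" --pt "-60 0 0 0 0 0 24" --pt "-70 0 0 0 0 0 24" --pt "-78 0 0 0 0 0 24"

```text
clock: 23.7
tcp_pos: [0.5741, -0.0814, 0.0024]
orientation: [1.998, 2.424, -0.0]
contact_force: [-0.8, -0.5, 0.0]
grip_width: 0.024
gripper_force: 0.1
```

Request:
step_arm --pt "-5 0 0 0 0 0 24" --pt "-9 0 0 0 0 0 24" --pt "-11 0 0 0 0 0 24" --pt "-11 0 0 0 0 0 24"

```text
clock: 24.1
tcp_pos: [0.5761, -0.0912, 0.0024]
orientation: [-1.997, -2.425, -0.0]
contact_force: [-0.3, 1.0, 0.0]
grip_width: 0.0245
gripper_force: 0.0
```

Request:
step_arm --pt "10 0 0 0 0 0 24" --pt "24 0 -10 0 0 0 24" --pt "60 0 -60 0 0 0 24" --pt "110 0 -100 0 0 0 24" --pt "160 0 -110 0 0 0 24" --pt "210 0 -110 0 0 0 24" --pt "260 0 -110 0 0 0 24" --pt "260 0 -110 0 0 0 24"

```text
clock: 24.9
tcp_pos: [0.5238, 0.1717, 0.1144]
orientation: [-1.987, -2.433, -0.006]
contact_force: [0.7, -0.6, 0.5]
grip_width: 0.0241
gripper_force: 0.0
```

```bash
python3 -c "
from h import *
f=grab('top','t9.png');W=world(f)*1000
m=((W[...,2]>6)&(W[...,2]<19)).astype(np.uint8)
m[:, :330]=0;m[:,395:]=0;m[:150]=0;m[225:]=0
n,l,s,c=cv2.connectedComponentsWithStats(m)
for i in range(1,n):
  if s[i,4]>60:
    p=W[l==i];b=cv2.boxPoints(cv2.minAreaRect(p[:,:2].astype(np.float32)));print(c[i],s[i,4],[pan(q) for q in b],pan(b.mean(0)))
"
```

```text
[364.61809045 161.54773869] 199 [(np.float64(55.0), np.float64(-52.0)), (np.float64(43.0), np.float64(-116.0)), (np.float64(70.0), np.float64(-121.0)), (np.float64(81.0), np.float64(-57.0))] (np.float64(62.0), np.float64(-87.0))
[354.34682081 180.47398844] 173 [(np.float64(-10.0), np.float64(-45.0)), (np.float64(21.0), np.float64(-68.0)), (np.float64(46.0), np.float64(-36.0)), (np.float64(15.0), np.float64(-13.0))] (np.float64(18.0), np.float64(-40.0))
[373.19095477 190.69346734] 199 [(np.float64(-52.0), np.float64(-97.0)), (np.float64(-20.0), np.float64(-110.0)), (np.float64(-2.0), np.float64(-66.0)), (np.float64(-34.0), np.float64(-52.0))] (np.float64(-27.0), np.float64(-81.0))
```

View pics/t9.png

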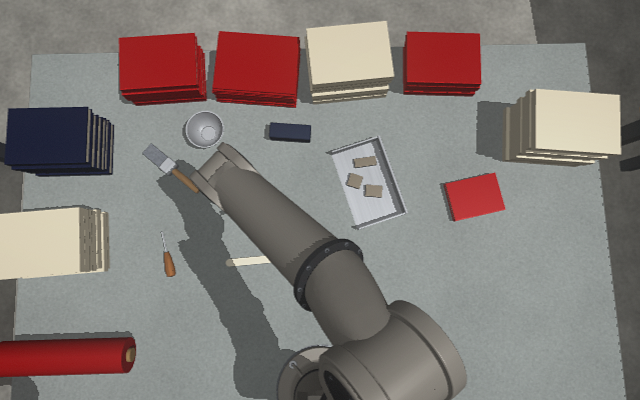

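All three offcuts lie inside the pan at (364,161), (354,180) and (373,190), with their nearest corner 13 mm past the mouth line. The bystanders in view have not moved and the arm is clear, so I'm handing in.

```bash
python3 -c "
from h import *
print(r.get_obs()['contact_force']);print(r.hand_in())"
```

```text
[0.03225007 2.75817614 1.11609856]
the job is handed in; nothing more can be done
None
```

I swept the strip, oblong and square flat into the scrap pan, every corner at least 13 mm past the mouth line by camera, and handed in at about 25 s; the bystanders looked unmoved (the arm hid the spool in the last picture), and no verdict came back.

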